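# Close the herb chopper and start it against the shelf's stop

## Task

Put the green lid on the herb chopper so that both holes drop fully over its two pins (either way round). Then, with the lid on, bring the chopper under the low riser shelf until its back stands flush against the stop bar, and only then press the red start button fully in, holding it for about half a second with the chopper braced against the stop, and let it spring out again. Leave the spice jar, the pepper mill and the nut spread jar standing where they are.

Things in the scene. Friction and masses are not known exactly. Their poses are not given: they have to be found in the camera images.
- chopper: loose herb chopper: white base 130 x 130 mm, about 0.6 kg, on slick nylon feet (friction about 0.2). Origin: centre of underside; x points to its back, z up. Front x=-65, back face x=+65. Upright front plinth z=4 to 39, then a panel sloping up and back at 35 degrees from (x=-65, z=39) to (x=-21, z=70) with the start button, then a flat deck at z=70 mm
- chopper_deck (a point): point on the chopper's deck midway between its two pins (chopper x=+20, y=0, z=70 mm); the seated lid's origin lies here. The upright steel pins stand at y=+45 and y=-45 mm from here, 10 mm in diameter, 11 mm tall, tips tapered to 6 mm. Axes as the chopper's
- chopper_back_left (a point): point on the chopper's back face, chopper x=+65, y=+60, z=20 mm
- chopper_back_right (a point): point on the chopper's back face, chopper x=+65, y=-60, z=20 mm
- start_button_top (a point): centre of the red button's top face (28 mm across) on the sloping front panel, at chopper x=-51, y=0, z=66 mm when out; z axis points out of the panel, to the chopper's front and up, 35 degrees from vertical. The button stands 10 mm proud of its black 44 mm collar
- start_button (a joint): travel of the start button along its axis into the panel, m: 0 out, 0.006 fully in; a spring takes about 2.7 N to start it and 9 N to push it fully home, and returns it. Pressing it pushes the chopper backwards as well as down
- lid: loose green lid: plate 84 (x) x 124 (y) x 12 mm, about 0.15 kg, two through holes of 13 mm at y=+45 and -45 mm; on top a solid black handle bar 60 mm long (x), 14 mm wide (y), z=12 to 46 mm. Origin: centre of the plate's underside, z up. Starts flat on the worktop left or right of the chopper (nut spread jar on the other side). Same after a half turn
- riser: fixed low riser shelf on the worktop. Origin at worktop level, middle of the front face of its grey stop bar; x points to the back (away from the robot), y along the bar. Bar 332 mm long, 45 mm high, front face at x=0. Grey side panels at y=-172 and +172 mm (12 mm thick, x=-100 to +40), 200 mm high, carry a wooden board
- spice_jar: bystander: glass spice jar with red cap, 45 mm across, 106 mm tall, upright, beside the mouth of the riser shelf; origin at the centre of its underside
- pepper_mill: bystander: wooden pepper mill, 58 mm across, 130 mm tall, upright, beside the mouth of the riser shelf on the other side from the spice jar; origin at the centre of its underside
- spread_jar: bystander: glass jar of nut spread with a red lid, 62 mm across, 86 mm tall, upright, on the side of the chopper where the lid does not lie; origin at the centre of its underside
- riser_board_edge (a point): middle of the lower front edge of the riser's wooden board, riser x=-130, z=200 mm. Board: x=-130 to +40, y=-181 to +181, z=200 to 216 mm. With the chopper at the stop (its front at riser x=-130) the board overhangs the button, so a gripper cannot come straight down on it; the tool must lean back towards the robot by about 30 degrees
- riser_jars (a point): point on top of the riser's board straight above the stop face (riser x=0, y=0, z=216 mm). Two fixed spice jars, 45 mm across and 106 mm tall, stand on the board at y=+80 and y=-70 mm from here
Mind the look-alikes: they are no part of the job. Leave any blue look-alike of the chopper alone.

How it is judged (in metres and radians):
On the way, in this order (a step that is already met when the one before it is completed fails the run):
1. the lid is seated over both pins, flat on the chopper's deck (z of lid in the frame of chopper_deck between -0.003 and 0.003 m and horizontal distance between lid and chopper_deck below 0.005 m and angle between the x axis of lid and the x axis of chopper, either way round below 0.08 rad and linear speed of lid below 0.05 m/s), for 0.2 s.
2. the chopper, lid on, stands flush against the riser's stop bar (z of lid in the frame of chopper_deck between -0.003 and 0.003 m and horizontal distance between lid and chopper_deck below 0.005 m and angle between the x axis of lid and the x axis of chopper, either way round below 0.08 rad and x of each of chopper_back_left, chopper_back_right in the frame of riser above -0.005 m and y of chopper in the frame of riser between -0.1 and 0.1 m and x of chopper in the frame of riser below 0 m and angle between chopper's own z axis and vertical below 0.05 rad), for 0.2 s.
3. the start button is held fully in while the chopper bears on the stop (all of step 2 and value of joint start_button above 0.0045 m and contact force between chopper and riser above 0.5 N), for 0.3 s.
At the end, for the whole second after the job is handed in: Lid flat on the deck over both pins (3 mm high, 5 mm aside, 0.08 rad); chopper upright, both back corners within 5 mm of the stop bar, its middle within 100 mm of the bar's; button out (under 1.5 mm); jars and mill upright; all at rest and released (all of step 2 and value of joint start_button below 0.0015 m and linear speed of each of chopper, lid below 0.02 m/s and angle between each of spice_jar, pepper_mill, spread_jar's own z axis and vertical below 0.1 rad); the robot touches nothing.
It fails at once if the start button is pressed (over 3 mm) before the lid is seated and the chopper is flush against the stop (value of joint start_button above 0.003 m and not (z of lid in the frame of chopper_deck between -0.003 and 0.003 m and horizontal distance between lid and chopper_deck below 0.005 m and angle between the x axis of lid and the x axis of chopper, either way round below 0.08 rad and x of each of chopper_back_left, chopper_back_right in the frame of riser above -0.005 m and y of chopper in the frame of riser between -0.1 and 0.1 m and x of chopper in the frame of riser below 0 m and angle between chopper's own z axis and vertical below 0.05 rad)).
It fails at once if the spice jar is moved more than 20 mm or tipped (distance of spice_jar from where it was at the start of the episode above 0.02 m or angle between spice_jar's own z axis and vertical above 0.3 rad).
It fails at once if the pepper mill is moved more than 20 mm or tipped (distance of pepper_mill from where it was at the start of the episode above 0.02 m or angle between pepper_mill's own z axis and vertical above 0.3 rad).
It fails at once if the nut nut spread jar is moved more than 20 mm or tipped (distance of spread_jar from where it was at the start of the episode above 0.02 m or angle between spread_jar's own z axis and vertical above 0.3 rad).
It also fails if it takes over 72 s, if anything falls off the work surface, if the arm or the gripper's body presses on something with over 40 N, if the wrist force passes 120 N, or if a joint passes its speed limit or range.

## Robot

A 6-joint arm with a two-finger parallel gripper is mounted at the origin on a cart in front of the work surface, level with it; the furniture and walls round the work are solid. World frame = base frame: x ahead of the robot, y to its left, z up, the work surface at z = 0. Lengths are in mm, angles in degrees, forces in N, time in s.
With the tool pointing down it reaches from about 300 to 850 mm from the base axis. Payload 4.2 kg.
Tool frame: the origin (TCP) lies midway between the tips of the shut fingers; the grasp point (between the pads) lies 19 mm behind it; z points along the fingers, y is the line along which they close (so a half turn about z gives the same grasp; the last joint's range is limited). The gripper opens to 91 mm and grips with 3 to 60 N. Pads are 32 mm wide; open, the fingers measure 118 mm over their backs; the gripper's body (76 mm by 178 mm) begins 60 mm behind the grasp point.
Start: joints at [-64.916, 18.312, 89.639, -0, 72.044, -1.146], TCP at [254.142, -515.805, 213.976] pointing down, gripper open.
Joint ranges: [-177.97, 177.97], [-48.28, 115.42], [12.27, 149.76], [-77.06, 257.06], [2.81, 150.46], [-146.56, 146.56]. Speed limits (degrees/s): [147.25, 147.25, 180, 180, 180, 180].

## Interface

Orientations are given as [roll, pitch, yaw] about the fixed x, y, z axes, in that order (R = Rz(yaw) Ry(pitch) Rx(roll)).
In Python, from workcell import env gives the robot as it stands.
- The arm moves only by the shell command python3 -m jog 'ROWS' [FORCE]. ROWS is a JSON object of lists of equal length, an entry for each row: "jaw": the finger opening in mm, from 0 to 91.2; "slide": the shift along the tool's x, y, z in units of 30 mm (1.0 is 30 mm), a list of three; "spin": the turn about the tool's z in units of 8 degrees (1.0 is 8 degrees). In form: {"jaw": [jaw, ...], "slide": [[dx, dy, dz], ...], "spin": [spin, ...]}. A call has 1 to 10 rows; each row shifts and turns the commanded pose from where the row before left it, along the tool's axes as they then stand; what a row does not reach is not made up. A row lasts 1/10 s, in which the tool goes at most 50 mm and 8.59 degrees, less where a joint would pass 70% of its speed; a pose out of reach is approached as far as the arm can. A call is refused whole if a number of a shift passes 1 or a number of a turn 1, either way. A call with a gripper value outside its range is refused whole. The fingers move at their own pace and stop on an object; FORCE is the grip in N (left out, the last holds). Time passes only in rows, so rows that do not move let the fingers close. It gives the time, the measured TCP pose, the force, the opening and the grip force at its end, in the units of the state.
- env.state(): the state, without advancing time (a new reading comes with each control period).
- env.grab_frame(name): name is "scene" or "top" or "wrist"; returns the picture (480x640x3 uint8, red, green, blue); there is no depth.
- env.camera_model(name): a dict with "fx", "fy", "cx", "cy" (pixels), "camera_from_world" (4x4, takes a point from world to camera coordinates). Camera axes: x right, y up, looking along -z (the intrinsics and any distortion apply to the point x, -y, -z); pixel columns grow to the right and rows downward; lengths in mm; the calibration is good to about 2 mm. A picture is of the moment at which its call begins: read the wrist's pose just before it. camera_model takes no time and is no camera call; for the wrist camera it gives the pose at the moment of the call.
- env.job_done(): hands the job in; it is judged then, once.
The state is a dict: "time_s": time; "qpos": joint angles; "qvel": joint speeds; "effort": joint torques, N m; "ee_pos": TCP position; "ee_rot": TCP orientation; "force": force on the tool from outside, world axes, zero at the start; "torque": the same for the moment, N m; "gripper_width": finger opening in mm; "gripper_force": force on a finger pad.
Only numpy, scipy, OpenCV 4.12 (cv2) and the standard library are available. Lean on these libraries where they do the work, as an engineer would, in place of code of your own. Each camera call takes 0.05 s, during which the arm holds its last target. There are 200 camera calls.

## Working session

There is one attempt and no reset: what is moved stays moved. The work goes in short steps, Python scripts to look and compute and a shell command to move; the robot and the scene stay as the last step left them, time stands still between calls to the robot, and variables do not carry over. Pictures are saved under pics/ and viewed, at most 10 in all, crops included, and the job is handed in when it is done.

```bash
mkdir -p pics; ls; python3 - <<'E'
from workcell import env
import cv2,numpy as np
for n in("scene","top"):
    im=env.grab_frame(n); cv2.imwrite(f"pics/{n}0.png",im[:,:,::-1])
    m=env.camera_model(n); print(n,{k:(np.round(v,2).tolist()) for k,v in m.items()})
print(env.state())
E
```

```text
pics
scene {'fx': 618.51, 'fy': 618.51, 'cx': 323.33, 'cy': 232.17, 'camera_from_world': [[-0.32, -0.95, -0.02, 214.36], [0.79, -0.27, 0.55, -473.19], [-0.53, 0.16, 0.83, -1287.69], [0.0, 0.0, 0.0, 1.0]]}
top {'fx': 501.82, 'fy': 501.82, 'cx': 317.57, 'cy': 247.9, 'camera_from_world': [[-0.08, -1.0, -0.0, 97.46], [0.94, -0.07, 0.32, -531.48], [-0.32, 0.02, 0.95, -1369.5], [0.0, 0.0, 0.0, 1.0]]}
{'time_s': 0.1, 'qpos': array([-6.49154897e+01,  1.83490476e+01,  8.96993999e+01, -9.39847593e-04,
        7.20446130e+01, -1.14703533e+00]), 'qvel': array([ 0.03039265, -0.03643075, -0.22713035, -0.02937287,  0.01245852,
       -0.1335245 ]), 'effort': array([ 7.21042306e-04, -4.13330805e+01, -2.32509828e+01,  7.29384064e-02,
        4.22038184e-02, -5.27301108e-05]), 'ee_pos': array([ 253.94303753, -515.37888443,  213.19374886]), 'ee_rot': array([-1.79906940e+02, -9.69477841e-04,  2.62318353e+01]), 'force': array([-0.00101757,  0.70982669, -0.40049005]), 'torque': array([-0.0157377 , -0.00248271,  0.05463402]), 'gripper_force': 0.0, 'gripper_width': 91.12692577627038}
```

View pics/scene0.png

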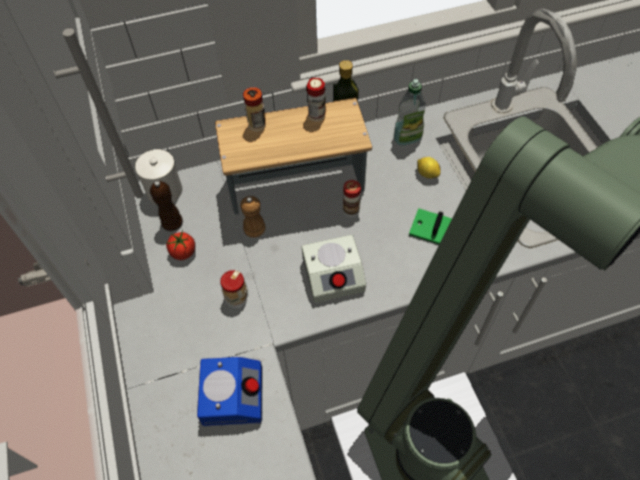

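View pics/top0.png

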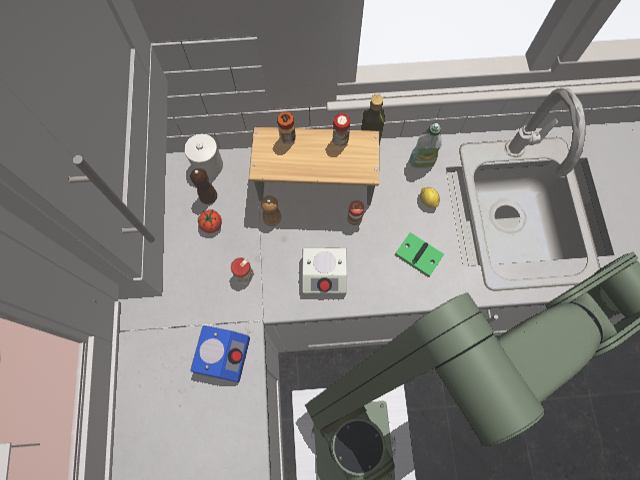

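The scene shows the white chopper with its red button at top view (324,272), and the blue look-alike at (221,354), which I'll leave alone. The green lid with its black bar is at top (419,254) and scene (430,226). The green-labelled bottle at top (428,145) is not the lid. The spread jar is at (241,268), the pepper mill at (270,208), the spice jar at (356,211), and the riser is above them.

```bash
cat > h.py <<'E'
from workcell import env
import numpy as np, cv2
def ray(m,px):
    T=np.array(m["camera_from_world"]);R=T[:3,:3];t=T[:3,3]
    px=np.atleast_2d(px).astype(float)
    d=np.c_[(px[:,0]-m["cx"])/m["fx"],-(px[:,1]-m["cy"])/m["fy"],-np.ones(len(px))]
    return -R.T@t,d@R
def plane(m,px,z):
    o,d=ray(m,px); return o+d*((z-o[2])/d[:,2])[:,None]
def proj(m,P):
    T=np.array(m["camera_from_world"]);c=np.atleast_2d(P)@T[:3,:3].T+T[:3,3]
    return np.c_[m["cx"]+m["fx"]*c[:,0]/-c[:,2],m["cy"]-m["fy"]*c[:,1]/-c[:,2]]
def tri(m1,p1,m2,p2):
    A=np.zeros((3,3));b=np.zeros(3)
    for m,p in((m1,p1),(m2,p2)):
        o,d=ray(m,p);d=d[0]/np.linalg.norm(d[0]);Q=np.eye(3)-np.outer(d,d);A+=Q;b+=Q@o
    return np.linalg.solve(A,b)
def mask(im,kind,roi=None):
    h=cv2.cvtColor(im,cv2.COLOR_RGB2HSV)
    if kind=="green": k=cv2.inRange(h,(50,120,60),(75,255,255))
    if kind=="red": k=cv2.inRange(h,(0,160,90),(6,255,255))|cv2.inRange(h,(174,160,90),(180,255,255))
    if kind=="white": k=cv2.inRange(im,(215,215,195),(255,255,255))
    if kind=="black": k=cv2.inRange(im,(0,0,0),(55,55,55))
    if kind=="wood": k=cv2.inRange(h,(8,80,120),(25,255,255))
    if roi is not None:
        z=np.zeros_like(k);x0,y0,x1,y1=roi;z[y0:y1,x0:x1]=k[y0:y1,x0:x1];k=z
    return k
def blobs(k,amin=20):
    n,_,s,c=cv2.connectedComponentsWithStats(k)
    return [(np.round(c[i],1).tolist(),s[i].tolist()) for i in range(1,n) if s[i,4]>=amin]
def big(k):
    return max(cv2.findContours(k,cv2.RETR_EXTERNAL,cv2.CHAIN_APPROX_NONE)[0],key=cv2.contourArea)
E
python3 - <<'E'
from h import *
t=cv2.imread("pics/top0.png")[:,:,::-1].copy(); s=cv2.imread("pics/scene0.png")[:,:,::-1].copy()
mt,ms=env.camera_model("top"),env.camera_model("scene")
for n,im in(("top",t),("scene",s)):
    for k in("green","red","wood"): print(n,k,blobs(mask(im,k),40))
cv2.imwrite("pics/crop.png",cv2.resize(t[190:320,225:455,::-1],None,fx=3.4,fy=3.4,interpolation=cv2.INTER_CUBIC))
E
```

```text
top green [([410.0, 247.4], [397, 233, 28, 30, 373]), ([428.7, 259.8], [415, 245, 29, 30, 407])]
top red [([341.5, 121.1], [334, 114, 16, 14, 98]), ([212.9, 220.1], [204, 211, 17, 17, 122]), ([324.3, 285.1], [320, 281, 9, 9, 59]), ([236.1, 355.4], [232, 351, 9, 10, 68])]
top wood [([376.6, 99.5], [371, 95, 12, 10, 98]), ([284.9, 118.6], [278, 112, 15, 14, 116]), ([315.3, 157.2], [249, 126, 130, 59, 6061]), ([430.2, 196.5], [421, 187, 19, 20, 231]), ([268.8, 205.9], [262, 203, 15, 7, 82])]
scene green [([428.9, 226.1], [410, 209, 42, 35, 815])]
scene red [([315.5, 86.8], [307, 80, 18, 11, 74]), ([352.8, 190.6], [345, 187, 16, 7, 62]), ([181.7, 246.5], [167, 233, 27, 23, 302]), ([231.3, 281.8], [221, 271, 23, 20, 299]), ([338.3, 279.6], [333, 274, 12, 12, 114]), ([251.5, 384.4], [246, 378, 12, 13, 127])]
scene wood [([345.5, 64.5], [339, 60, 14, 10, 108]), ([252.0, 93.8], [244, 87, 17, 13, 123]), ([291.6, 136.6], [215, 98, 157, 75, 6880]), ([429.7, 165.5], [418, 157, 23, 18, 236]), ([250.7, 205.3], [244, 202, 15, 8, 86])]
```

View pics/crop.png

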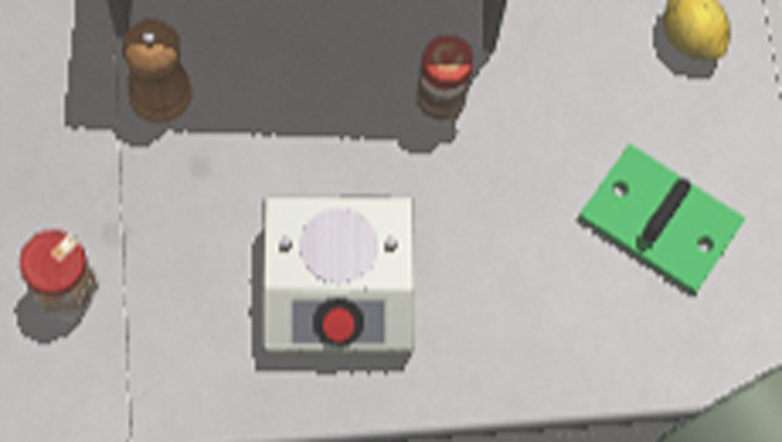

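The crop confirms the choice. The white chopper's pins are at crop (285,245) and (390,245) with the red button at (338,324). The green lid has its bar from (640,245) to (684,185) and holes at (620,189) and (705,243). The three bystanders are clear of it.

```bash
python3 - <<'E'
from h import *
np.set_printoptions(precision=1,suppress=True)
t=cv2.imread("pics/top0.png")[:,:,::-1].copy(); s=cv2.imread("pics/scene0.png")[:,:,::-1].copy()
mt,ms=env.camera_model("top"),env.camera_model("scene")
c=lambda x,y:[225+(x+.5)/3.4-.5,190+(y+.5)/3.4-.5]
print("button tri",tri(mt,[324.3,285.1],ms,[338.3,279.6]), "z66",plane(mt,[324.3,285.1],66))
# lid: whole plate contour incl bar: hull
def quad(k):
    pts=np.vstack([c for c in cv2.findContours(k,cv2.RETR_EXTERNAL,cv2.CHAIN_APPROX_NONE)[0] if cv2.contourArea(c)>100])
    return cv2.boxPoints(cv2.minAreaRect(cv2.convexHull(pts)))
kt=mask(t,"green",(390,220,450,285));ks=mask(s,"green",(400,200,460,250))
def hullc(k):
    pts=np.vstack([c for c in cv2.findContours(k,cv2.RETR_EXTERNAL,cv2.CHAIN_APPROX_NONE)[0] if cv2.contourArea(c)>100]);return cv2.convexHull(pts).astype(float).reshape(-1,2)
H=hullc(kt);P=plane(mt,H,12)[:,:2].astype(np.float32);r=cv2.minAreaRect(P);print("lid top-view",r)
hs=plane(mt,[c(620,189),c(705,243)],12);print("holes",hs,"mid",hs.mean(0)[:2],"dist",np.linalg.norm(hs[1]-hs[0]))
# pins at z81 tips / white disc
p=plane(mt,[c(285,244),c(390,244)],78);print("pins",p,"mid",p.mean(0),np.linalg.norm(p[1]-p[0]),"ang of pinline",np.degrees(np.arctan2(*(p[0]-p[1])[[1,0]])))
d=plane(mt,[c(265,199),c(412,197),c(413,290),c(265,289)],70);print("deck corners",d)
# riser board
k=mask(t,"wood",(240,120,390,190));q=cv2.approxPolyDP(cv2.convexHull(big(k)),5,True).reshape(-1,2);print("board px",q);print(plane(mt,q,216))
# jars
for n,x,y,z in(("mill",150,50,125),("spice",448,62,106),("spread",54,261,86)): print(n,plane(mt,[c(x,y)],z))
E
```

```text
button tri [431.4  44.7  61.6] z66 [[430.7  45.5  66. ]]
lid top-view ((521.8753662109375, -253.7388153076172), (120.5645980834961, 80.68743133544922), 50.127567291259766)
holes [[ 551.3 -219.5   12. ]
 [ 494.7 -288.4   12. ]] mid [ 523.  -253.9] dist 89.11918572525138
pins [[501.7  86.   78. ]
 [494.9  -3.3  78. ]] mid [498.3  41.3  78. ] 89.61018360647158 ang of pinline 85.61987629683756
deck corners [[546.3 100.4  70. ]
 [538.4 -26.7  70. ]
 [455.  -19.7  70. ]
 [465.5 105.8  70. ]]
board px [[378 131]
 [378 184]
 [249 179]
 [255 126]]
[[ 833.7 -139.7  216. ]
 [ 666.8 -120.5  216. ]
 [ 709.5  233.9  216. ]
 [ 877.5  211.4  216. ]]
mill [[669.8 189.5 125. ]]
spice [[647.1 -66.4 106. ]]
spread [[499.1 282.   86. ]]
```

```bash
python3 -m jog '{"jaw":[91,91,91,91,91,91,91,91,91,91],"slide":[[1,-0.326,0],[1,-0.326,0],[1,-0.326,0],[1,-0.326,0],[1,-0.326,0],[1,-0.326,0],[1,-0.326,0],[1,-0.326,0],[1,-0.326,0],[1,-0.326,0]],"spin":[0,0,0,0,0,0,0,0,0,0]}'
python3 -m jog '{"jaw":[60,60,60,60,60,60,60,60,60,60],"slide":[[0.93,-0.3,0],[0.93,-0.3,0],[0,0,0],[0,0,0],[0,0,0],[0,0,0],[0,0,0],[0,0,0],[0,0,0],[0,0,0]],"spin":[0,0,1,1,1,1,1,1,1,1]}'
python3 -m jog '{"jaw":[60,60],"slide":[[0,0,0],[0,0,0]],"spin":[0,0]}'
python3 - <<'E'
from h import *
m=env.camera_model("wrist");im=env.grab_frame("wrist");cv2.imwrite("pics/w1.png",im[:,:,::-1]);print(np.round(m["camera_from_world"],3).tolist(),m["fx"],m["cx"],m["cy"])
print(blobs(mask(im,"green"),200))
E
```

```text
time_s: 1.1
ee_pos: [480.6, -294.3, 213.5]
ee_rot: [-180.0, 0.0, 26.2]
force: [-0.0, -0.4, -0.3]
gripper_width: 91.2
gripper_force: 0.0
time_s: 2.1
ee_pos: [521.8, -254.5, 213.4]
ee_rot: [180.0, 0.1, -38.1]
force: [0.1, 0.5, 0.5]
gripper_width: 60.1
gripper_force: 0.0
time_s: 2.3
ee_pos: [522.0, -254.6, 213.6]
ee_rot: [180.0, 0.0, -37.6]
force: [-0.3, 0.8, 1.0]
gripper_width: 60.1
gripper_force: 0.0
[[-0.61, -0.792, -0.0, 116.525], [0.763, -0.588, -0.267, -518.283], [0.211, -0.163, 0.964, -542.802], [0.0, 0.0, 0.0, 1.0]] 405.117165941694 314.1826443969629 240.2968737431577
[([316.1, 208.9], [250, 162, 135, 94, 9712])]
```

View pics/w1.png

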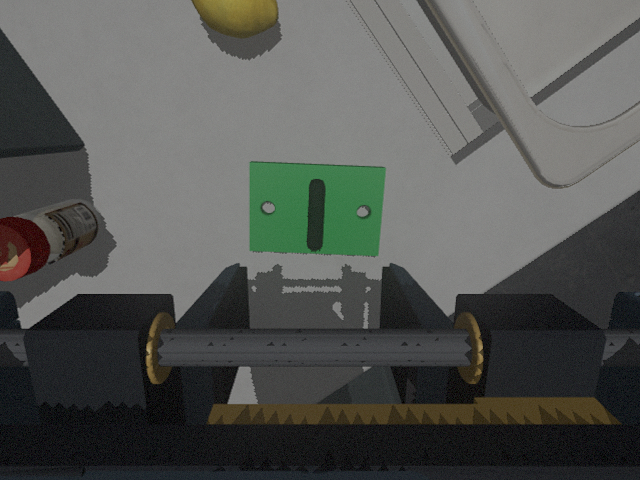

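The wrist view shows the lid with its holes at (268,208) and (363,212), and the bar running from (317,180) to (315,250). The spice jar is off to the left.

```bash
python3 - <<'E'
from h import *
np.set_printoptions(precision=2,suppress=True)
m=env.camera_model("wrist");mt=env.camera_model("top")
w=cv2.imread("pics/w1.png")[:,:,::-1].copy();t=cv2.imread("pics/top0.png")[:,:,::-1].copy()
def hullbox(mm,k,z):
    pts=np.vstack([c for c in cv2.findContours(k,cv2.RETR_LIST,cv2.CHAIN_APPROX_NONE)[0] if cv2.contourArea(c)>100]).reshape(-1,2)
    return cv2.minAreaRect(plane(mm,pts,z)[:,:2].astype(np.float32))
for z in(0,12):print(z,hullbox(m,mask(w,"green"),z),hullbox(mt,mask(t,"green",(390,220,450,285)),z))
k=mask(w,"green");holes=[np.array(c).reshape(-1,2).mean(0) for c in cv2.findContours(k,cv2.RETR_CCOMP,cv2.CHAIN_APPROX_NONE)[0] if 40<cv2.contourArea(c)<600]
print(holes); h=plane(m,holes,10);print(h,h.mean(0))
c=lambda x,y:[225+(x+.5)/3.4-.5,190+(y+.5)/3.4-.5]
print("hole tri",tri(m,[268,208],mt,c(620,189)),tri(m,[363,212],mt,c(705,243)))
K=cv2.inRange(w,(0,0,0),(50,60,50));K[:170]=0;K[256:]=0;K[:,:295]=0;K[:,340:]=0
b=cv2.minAreaRect(big(K));bp=cv2.boxPoints(b);print("bar",b)
print(plane(m,[b[0]],46)); print("bar far end tri",tri(m,[317,181],mt,c(685,181)),"near",tri(m,[315,249],mt,c(641,247)))
E
```

```text
0 ((520.567138671875, -255.71807861328125), (126.5225601196289, 87.1458969116211), 49.93559646606445) ((525.6390380859375, -256.5588073730469), (121.55817413330078, 81.35238647460938), 50.127567291259766)
12 ((522.4612426757812, -257.1302490234375), (122.5802230834961, 84.43051147460938), 49.93558883666992) ((521.8753662109375, -253.73880004882812), (120.5645980834961, 80.68740844726562), 50.127586364746094)
[array([363.16, 211.36]), array([267.15, 207.7 ]), array([261.91, 168.85])]
[[ 493.51 -291.47   10.  ]
 [ 551.46 -222.08   10.  ]
 [ 582.31 -241.23   10.  ]] [ 542.43 -251.59   10.  ]
hole tri [ 551.54 -221.2     8.2 ] [ 494.19 -289.78   11.59]
bar ((315.380126953125, 214.51812744140625), (15.458674430847168, 71.20503997802734), 2.726310968399048)
[[ 524.63 -258.5    46.  ]]
bar far end tri [ 546.08 -274.85   33.9 ] near [ 493.84 -232.08   13.36]
```

```bash
python3 -m jog '{"jaw":[50,50,50,50,50,50,50,50,50],"slide":[[0.03,0,0],[0,0,0.93],[0,0,0.93],[0,0,0.93],[0,0,0.93],[0,0,0.93],[0,0,0.93],[0,0,0.93],[0,0,0]],"spin":[0.3,0,0,0,0,0,0,0,0]}'
python3 -m jog '{"jaw":[0,0,0,0,0,0,0,0,0,0],"slide":[[0,0,0],[0,0,0],[0,0,0],[0,0,0],[0,0,0],[0,0,0],[0,0,0],[0,0,0],[0,0,0],[0,0,0]],"spin":[0,0,0,0,0,0,0,0,0,0]}' 20
```

```text
time_s: 3.25
ee_pos: [520.1, -253.8, 15.2]
ee_rot: [179.9, 0.5, -40.1]
force: [-0.5, -0.3, 0.7]
gripper_width: 49.8
gripper_force: 0.0
time_s: 4.25
ee_pos: [523.2, -255.6, 19.6]
ee_rot: [180.0, -0.1, -40.2]
force: [-1.1, -0.1, 6.6]
gripper_width: 13.8
gripper_force: 20.0
```

```bash
python3 -m jog '{"jaw":[0,0,0,0,0,0,0,0,0,0],"slide":[[0,0,-0.3],[0,0,-0.7],[0,0,-1],[0,0,-1],[0,0,-1],[0,0,-1],[0,0,0],[0,0,0],[0,0,0],[0,0,0]],"spin":[0,0,-0.5,-0.5,-0.5,-0.5,-0.6,-0.7,-0.6,-0.575]}'
python3 -m jog '{"jaw":[0,0,0,0,0,0,0,0,0,0],"slide":[[-0.16,-0.98,0],[-0.16,-0.98,0],[-0.16,-0.98,0],[-0.16,-0.98,0],[-0.16,-0.98,0],[-0.16,-0.98,0],[-0.16,-0.98,0],[-0.16,-0.98,0],[-0.16,-0.98,0],[-0.16,-0.98,0]],"spin":[0,0,0,0,0,0,0,0,0,0]}'
python3 -m jog '{"jaw":[0,0,0],"slide":[[0,0,0],[0,0,0],[0,0,0]],"spin":[0,0,0]}'
python3 - <<'E'
from h import *
m=env.camera_model("wrist");im=env.grab_frame("wrist");im2=env.grab_frame("top")
cv2.imwrite("pics/w2.png",im[:,:,::-1]);cv2.imwrite("pics/t2.png",im2[:,:,::-1]);np.save("m2.npy",m,allow_pickle=True)
E
```

```text
time_s: 5.25
ee_pos: [522.6, -254.9, 168.7]
ee_rot: [-180.0, 0.0, -4.2]
force: [1.1, 0.6, -1.5]
gripper_width: 13.9
gripper_force: 20.0
time_s: 6.25
ee_pos: [496.8, 42.9, 168.8]
ee_rot: [-180.0, 0.0, -4.4]
force: [1.4, 0.2, -1.7]
gripper_width: 14.3
gripper_force: 20.0
time_s: 6.55
ee_pos: [497.3, 40.9, 168.6]
ee_rot: [180.0, 0.0, -4.4]
force: [0.2, -0.3, -0.9]
gripper_width: 14.1
gripper_force: 20.0
```

View pics/w2.png

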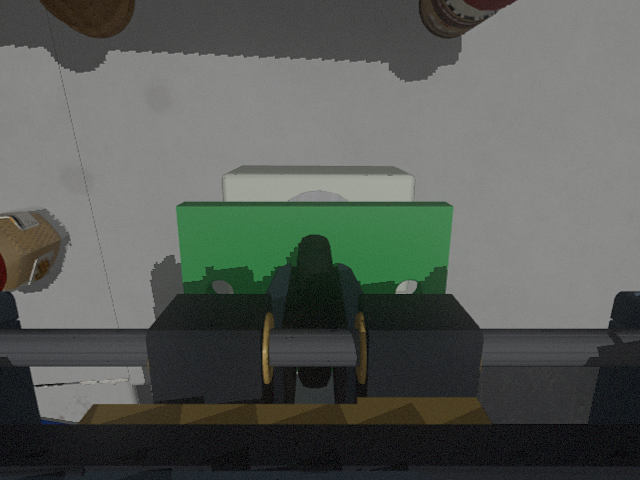

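The wrist view shows the lid held level. Its far corners are at (178,203) and (452,203) and its holes at (222,288) and (407,287). The deck's back corners beyond it are at about (224,175) and (413,175).

```bash
python3 - <<'E'
from h import *
np.set_printoptions(precision=2,suppress=True)
m=np.load("m2.npy",allow_pickle=True).item()
w=cv2.imread("pics/w2.png")[:,:,::-1].copy();g=mask(w,"green")
print("cam",ray(m,[0,0])[0])
# lid edge: per-column first green row
cols=np.arange(190,441,5);rows=np.array([np.argmax(g[:,c]>0) for c in cols]);f=np.polyfit(cols,rows,1);print("lid edge",f,rows.min(),rows.max())
rr=np.arange(212,285,4);L=[np.where(g[r])[0].min() for r in rr];R=[np.where(g[r])[0].max() for r in rr];print("L",L,"R",R)
gr=w.astype(int).sum(2)//3
for c in(250,280,320,360,390): print(c,gr[160:206,c].tolist())
for r in(180,185,190,195): print(r,gr[r,216:232].tolist(),gr[r,406:422].tolist())
E
```

```text
cam [572.05  34.73 340.1 ]
lid edge [  0.01 203.66] 202 207
L [np.int64(177), np.int64(177), np.int64(178), np.int64(178), np.int64(178), np.int64(179), np.int64(179), np.int64(180), np.int64(180), np.int64(180), np.int64(181), np.int64(181), np.int64(181), np.int64(182), np.int64(182), np.int64(182), np.int64(183), np.int64(183), np.int64(184)] R [np.int64(451), np.int64(451), np.int64(450), np.int64(450), np.int64(450), np.int64(449), np.int64(449), np.int64(449), np.int64(448), np.int64(448), np.int64(447), np.int64(447), np.int64(447), np.int64(446), np.int64(446), np.int64(438), np.int64(433), np.int64(445), np.int64(440)]
250 [136, 139, 136, 138, 135, 111, 91, 96, 94, 99, 95, 98, 98, 107, 131, 147, 146, 151, 155, 157, 156, 154, 157, 158, 157, 158, 157, 158, 157, 156, 157, 158, 156, 158, 157, 156, 155, 154, 157, 155, 156, 127, 54, 59, 59, 63]
280 [138, 139, 137, 138, 133, 119, 90, 96, 96, 96, 94, 96, 98, 104, 118, 147, 148, 153, 155, 158, 159, 157, 156, 157, 156, 156, 156, 159, 158, 158, 159, 157, 158, 158, 158, 159, 157, 156, 157, 160, 156, 123, 51, 58, 59, 64]
320 [137, 135, 1
[... 620 characters left out ...]
 161, 161, 157, 129, 57, 62, 61, 59]
180 [135, 137, 136, 135, 137, 128, 101, 130, 140, 151, 156, 156, 156, 157, 156, 158] [160, 162, 162, 162, 160, 158, 152, 149, 135, 117, 136, 137, 132, 135, 137, 133]
185 [137, 138, 139, 138, 138, 131, 114, 129, 137, 145, 153, 159, 155, 157, 158, 156] [157, 161, 160, 160, 157, 155, 148, 140, 124, 135, 136, 133, 134, 135, 135, 138]
190 [139, 141, 136, 137, 135, 131, 121, 124, 133, 140, 153, 155, 155, 156, 156, 158] [159, 160, 162, 158, 158, 151, 145, 134, 118, 136, 134, 134, 134, 133, 135, 136]
195 [135, 137, 137, 137, 136, 139, 128, 113, 131, 140, 150, 157, 158, 156, 158, 156] [159, 158, 159, 159, 155, 147, 143, 135, 120, 136, 136, 133, 133, 134, 136, 135]
```

```bash
python3 - <<'E'
from h import *
np.set_printoptions(precision=2,suppress=True)
m=np.load("m2.npy",allow_pickle=True).item();mt=env.camera_model("top")
w=cv2.imread("pics/w2.png")[:,:,::-1].copy()
for c in(230,400): print(c,w[198:214,c,1].tolist())
# lid z: TCP 168.6-19.6 => underside 149, top 161
P=lambda px,z:plane(m,px,z)[:,:2]
print("lid far corners bottom",P([[177.5,202],[451.5,202]],149),"top",P([[177.5,206],[451.5,206]],161))
e=P([[178.5,222],[449.7,222]],161);print("lid sides",e,e.mean(0),np.linalg.norm(e[1]-e[0]))
hh=w[275:294,205:240];k=cv2.inRange(w,(95,95,95),(255,255,255));k[:276]=0;k[294:]=0
for a,b in((205,240),(390,425)):
    q=k.copy();q[:,:a]=0;q[:,b:]=0;ys,xs=np.nonzero(q);print("hole px",xs.min(),xs.max(),ys.min(),ys.max(),P([[(xs.min()+xs.max())/2,ys.min()]],161),"far rim")
d=P([[222.6,187],[415,187]],66);print("chopper sides",d,d.mean(0),np.linalg.norm(d[1]-d[0]))
print("deck back edge",P([[250,173.9],[390,174.8]],68),"bottom",P([[250,165],[390,165.6]],2),"disc far",P([[320,190]],70))
t=cv2.imread("pics/t2.png")
# disc from first top picture
g=cv2.cvtColor(cv2.imread("pics/top0.png"),cv2.COLOR_BGR2LAB)[245:278,300:350]
print(g[10,:,1].tolist(),g[10,:,2].tolist())
E
```

```text
230 [162, 161, 162, 134, 68, 79, 75, 75, 108, 125, 125, 124, 125, 129, 126, 123]
400 [163, 164, 161, 137, 72, 79, 77, 83, 107, 135, 127, 127, 128, 129, 126, 126]
lid far corners bottom [[543.4  102.23]
 [533.34 -28.05]] top [[543.4   98.3 ]
 [533.95 -24.13]]
lid sides [[536.1   99.07]
 [526.63 -23.41]] [531.36  37.83] 122.84391874536333Traceback (most recent call last):
  File "<stdin>", line 12, in <module>
    return umr_minimum(a, axis, None, out, keepdims, initial, where)
ValueError: zero-size array to reduction operation minimum which has no identity
```

```bash
python3 - <<'E'
from h import *
np.set_printoptions(precision=2,suppress=True)
m=np.load("m2.npy",allow_pickle=True).item();mt=env.camera_model("top")
w=cv2.imread("pics/w2.png")[:,:,::-1].copy()
P=lambda px,z:plane(m,px,z)[:,:2]
d=P([[222.6,187],[415,187]],66);print("chopper sides",d,d.mean(0),np.linalg.norm(d[1]-d[0]))
b=P([[250,173.9],[390,174.8]],68);print("deck back edge",b,b.mean(0),np.degrees(np.arctan2(*(b[0]-b[1])[[1,0]])),"bottom",P([[250,165],[390,165.6]],2),"disc far",P([[320,190]],70))
for r in range(278,294,2): print(r,w[r,210:236,1].tolist(),w[r,394:420,1].tolist())
E
```

```text
chopper sides [[538.77  99.39]
 [528.74 -30.53]] [533.76  34.43] 130.31125929531115
deck back edge [[546.28  79.52]
 [538.5  -13.52]] [542.39  33.  ] 85.2189505943166 bottom [[547.26  89.52]
 [537.9  -25.42]] disc far [[532.25  33.79]]
278 [68, 66, 68, 68, 69, 71, 66, 66, 66, 66, 64, 69, 71, 67, 67, 68, 71, 65, 67, 67, 71, 68, 71, 68, 67, 68] [121, 120, 121, 124, 124, 124, 125, 121, 119, 121, 122, 121, 121, 120, 115, 117, 120, 118, 118, 121, 119, 124, 122, 121, 122, 126]
280 [65, 69, 58, 57, 60, 62, 58, 66, 67, 68, 67, 66, 66, 67, 66, 65, 62, 70, 65, 68, 67, 66, 63, 68, 69, 67] [120, 121, 121, 120, 126, 124, 117, 122, 119, 109, 104, 102, 115, 125, 111, 119, 123, 113, 113, 100, 92, 92, 100, 108, 120, 123]
282 [58, 61, 63, 78, 71, 70, 71, 72, 73, 75, 72, 72, 77, 73, 74, 77, 78, 63, 60, 65, 67, 64, 68, 66, 67, 63] [87, 124, 124, 123, 122, 112, 98, 99, 137, 159, 156, 149, 149, 135, 117, 135, 132, 134, 132, 135, 132, 136, 131, 86, 56, 55]
284 [55, 54, 68, 76, 75, 71, 77, 75, 76, 74, 75, 73, 67, 75, 75, 72, 75, 76, 80, 74, 66, 63, 66, 63, 69, 60] [64, 63, 65, 59, 62, 116, 162, 156, 156, 15
[... 310 characters left out ...]
1]
288 [48, 52, 56, 63, 73, 74, 72, 75, 76, 75, 72, 75, 73, 78, 76, 74, 72, 73, 76, 84, 83, 78, 67, 63, 64, 63] [67, 62, 101, 148, 157, 155, 154, 156, 156, 156, 150, 150, 139, 116, 132, 131, 133, 129, 132, 130, 132, 125, 79, 49, 52, 58]
290 [57, 52, 52, 53, 65, 73, 76, 71, 71, 75, 75, 71, 69, 75, 76, 73, 70, 74, 74, 76, 78, 80, 78, 69, 59, 67] [65, 93, 143, 154, 152, 150, 150, 152, 154, 150, 142, 135, 130, 133, 131, 132, 132, 132, 136, 131, 112, 65, 49, 48, 51, 53]
292 [49, 53, 53, 52, 50, 57, 62, 75, 75, 77, 74, 75, 75, 75, 76, 72, 72, 68, 74, 83, 81, 85, 86, 83, 59, 62] [54, 93, 135, 129, 129, 129, 126, 127, 126, 125, 129, 132, 132, 131, 134, 134, 135, 136, 122, 79, 49, 54, 57, 53, 58, 47]
```

```bash
python3 -m jog '{"jaw":[0,0,0,0,0],"slide":[[0.02,0.05,0.6],[0,0,0.7],[0,0,0.7],[0,0,0],[0,0,0]],"spin":[0.02,0,0,0,0]}'
python3 - <<'E'
from h import *
print(env.state()["ee_pos"],env.state()["ee_rot"])
m=env.camera_model("wrist");im=env.grab_frame("wrist");np.save("m3.npy",m,allow_pickle=True)
cv2.imwrite("pics/w3.png",im[:,:,::-1]);cv2.imwrite("pics/w3c.png",cv2.resize(im[130:300,120:500,::-1],None,fx=2,fy=2))
E
```

```text
time_s: 7.15
ee_pos: [498.1, 39.5, 108.9]
ee_rot: [180.0, 0.0, -4.6]
force: [0.3, 0.2, -0.2]
gripper_width: 13.8
gripper_force: 20.0
[498.12196637  39.45930027 108.86405287] [ 1.79991093e+02  7.51734635e-03 -4.58808970e+00]
```

View pics/w3c.png

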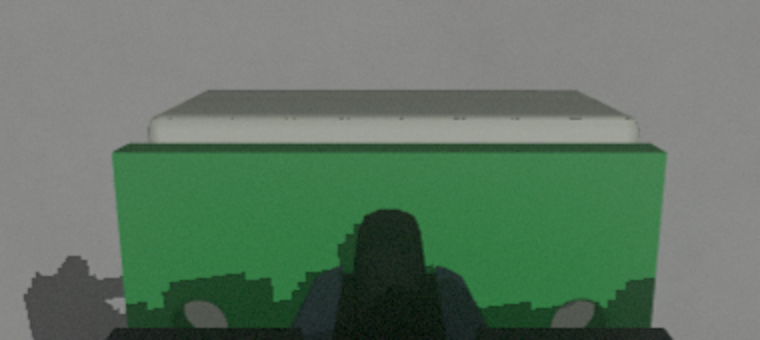

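The crop shows the lid's far edge at row 145–152, columns 113–666. The deck's back edge is at row 117, columns 148–638, so the two are parallel and nearly centred.

```bash
python3 - <<'E'
from h import *
np.set_printoptions(precision=2,suppress=True)
m=np.load("m3.npy",allow_pickle=True).item()
w=cv2.imread("pics/w3.png").astype(int).sum(2)//3; G=cv2.imread("pics/w3.png")[:,:,1].astype(int)
P=lambda px,z:plane(m,px,z)[:,:2]
for r in(193,197): print(r,w[r,188:204].tolist(),w[r,430:446].tolist())
for r in(210,215): print(r,w[r,172:182].tolist(),w[r,446:458].tolist())
for c in(220,310,420): print(c,w[170:210,c].tolist())
E
```

```text
193 [136, 137, 135, 135, 137, 128, 116, 126, 133, 139, 148, 151, 148, 153, 150, 149] [157, 154, 155, 154, 153, 150, 145, 142, 132, 129, 137, 134, 133, 128, 136, 135]
197 [136, 139, 136, 134, 138, 132, 109, 128, 134, 139, 146, 153, 155, 157, 157, 155] [159, 159, 159, 155, 152, 151, 146, 143, 134, 122, 136, 131, 133, 135, 139, 135]
210 [135, 138, 137, 131, 103, 84, 90, 88, 85, 89] [93, 92, 92, 93, 90, 89, 98, 123, 137, 136, 137, 135]
215 [134, 137, 138, 138, 128, 84, 83, 85, 87, 83] [92, 92, 92, 88, 90, 89, 109, 139, 135, 135, 134, 135]
220 [136, 135, 136, 136, 137, 134, 126, 92, 95, 88, 92, 94, 96, 89, 98, 95, 100, 108, 125, 135, 144, 146, 150, 152, 151, 157, 156, 155, 154, 156, 153, 125, 57, 60, 58, 58, 75, 90, 88, 87]
310 [135, 135, 134, 134, 133, 87, 93, 92, 93, 92, 92, 90, 94, 90, 97, 95, 93, 104, 122, 140, 147, 149, 152, 152, 155, 156, 159, 156, 155, 155, 156, 125, 56, 59, 58, 57, 75, 91, 87, 88]
420 [135, 132, 136, 134, 136, 135, 134, 133, 135, 138, 130, 98, 96, 94, 94, 95, 95, 104, 124, 141, 153, 153, 153, 155, 159, 157, 160, 158, 156, 156, 153, 126, 50, 58, 61, 57, 74, 90, 89, 91]
```

```bash
python3 - <<'E'
from h import *
np.set_printoptions(precision=2,suppress=True)
m=np.load("m3.npy",allow_pickle=True).item()
P=lambda px,z:plane(m,px,z)[:,:2]
a=P([[193.4,195],[439,195]],66);b=P([[175.9,210],[453,210]],101.3)
print("chop",a.mean(0),np.linalg.norm(a[1]-a[0]),"lid",b.mean(0),np.linalg.norm(b[1]-b[0]))
e=P([[220,187.9],[420,187.9]],68.5);l=P([[220,205.8],[420,205.8]],101.3);l2=P([[220,201.4],[420,201.4]],89.3)
for n,q in(("chop",e),("lidtop",l),("lidbot",l2)):
    print(n,q.mean(0),np.degrees(np.arctan2(*(q[0]-q[1])[[1,0]])), "bottom edge")
u=np.array([np.cos(np.radians(-4.6)),np.sin(np.radians(-4.6))]);v=np.array([-u[1],u[0]])
print("x back edge chop",e.mean(0)@u-45,"lid centre",l.mean(0)@u-42,l2.mean(0)@u-42,"tcp",np.array([498.1,39.5])@u)
print("y chop",a.mean(0)@v,"lid",b.mean(0)@v,"tcp",np.array([498.1,39.5])@v)
E
```

```text
chop [538.7   34.59] 130.7308804717481 lid [537.62  35.64] 124.43334896134762
chop [542.67  32.29] 85.39370599034322 bottom edge
lidtop [539.33  33.01] 85.39345746780356 bottom edge
lidbot [539.2   32.85] 85.39351910440315 bottom edge
x back edge chop 493.33040007060094 lid centre 492.94497280734936 492.8326496325749 tcp 493.3277018480668
y chop 77.68258090517132 lid 78.63970630916452 tcp 79.3198499072264
```

```bash
python3 -m jog '{"jaw":[0,0,0,0,0,0],"slide":[[0.02,0.025,0.1],[0,0,0.12],[0,0,0.12],[0,0,0.08],[0,0,0],[0,0,0]],"spin":[0,0,0,0,0,0]}'
python3 -m jog '{"jaw":[0,0,0,0,0,0],"slide":[[0,0,0.08],[0,0,0.08],[0,0,0.08],[0,0,0.04],[0,0,0],[0,0,0]],"spin":[0,0,0,0,0,0]}'
```

```text
time_s: 7.8
ee_pos: [498.4, 39.3, 96.0]
ee_rot: [180.0, 0.0, -4.5]
force: [0.5, 0.5, -1.2]
gripper_width: 13.7
gripper_force: 20.0
time_s: 8.4
ee_pos: [498.4, 39.2, 89.4]
ee_rot: [-180.0, -0.0, -4.5]
force: [-3.8, 0.5, 12.6]
gripper_width: 13.7
gripper_force: 20.0
```

```bash
python3 -m jog '{"jaw":[0,0,0,0,0,0,0,0,0,0],"slide":[[0,0,-0.02],[0.1,-0.05,0],[0.3,-0.15,0],[0.4,-0.2,0],[0.45,-0.22,0],[0.45,-0.22,0],[0.4,-0.2,0],[0.3,-0.15,0],[0.2,-0.08,0],[0.07,0,0]],"spin":[0,0.05,0.05,0.05,0.05,0.05,0.05,0,0,0]}'
python3 -m jog '{"jaw":[0,0,0,0,45,45,45,45],"slide":[[0,0,0],[0,0,0],[0,0,0],[0,0,0],[0,0,0],[0,0,0],[0,0,0],[0,0,-0.3]],"spin":[0,0,0,0,0,0,0,0]}'
python3 -m jog '{"jaw":[45,45,45,45,45,45,45,45],"slide":[[0,0,-0.8],[0,0,-1],[0,0,-1],[-0.5,0,-1],[-1,0,0],[-1,0,0],[-1,0,0],[0,0,0]],"spin":[0,0,0,0,0,0,0,0]}'
python3 - <<'E'
from h import *
for n in("top","wrist"):
    im=env.grab_frame(n);cv2.imwrite(f"pics/{n}4.png",im[:,:,::-1])
np.save("m4.npy",env.camera_model("wrist"),allow_pickle=True);print(env.state()["qpos"].round(1))
a=cv2.imread("pics/top4.png")[100:340,200:520];b=cv2.imread("pics/wrist4.png")[:,:]
cv2.imwrite("pics/v4.png",np.vstack([cv2.resize(a,(400,300)),cv2.resize(b,(400,300))]))
E
```

```text
time_s: 9.4
ee_pos: [580.9, 68.9, 89.5]
ee_rot: [180.0, 0.2, -6.9]
force: [-8.4, 0.2, 13.1]
gripper_width: 13.9
gripper_force: 20.0
time_s: 10.2
ee_pos: [581.1, 68.7, 96.1]
ee_rot: [180.0, 0.2, -6.9]
force: [-0.6, 0.9, -0.3]
gripper_width: 43.0
gripper_force: 0.0
time_s: 11.0
ee_pos: [474.4, 81.6, 212.0]
ee_rot: [180.0, 0.1, -6.9]
force: [0.7, 0.6, 0.0]
gripper_width: 45.0
gripper_force: 0.0
[  8.3  10.2 101.1  -0.   68.6 105.2]
```

View pics/v4.png

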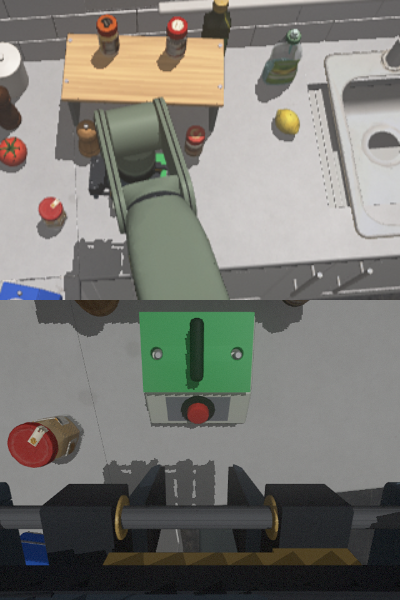

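The lid is seated: both steel pins show in the holes at composite (156,353) and (237,353). The chopper now stands in front of the riser mouth. Next I'll see how the arm behaves at its reach limit, because I need a leaning tool.

```bash
python3 -m jog '{"jaw":[0,0,0,0,0,0,0,0,0,0],"slide":[[0,0,-1],[0,0,-1],[0,0,-1],[0,0,-1],[0,0,-1],[0,0,-1],[0,0,-1],[0,0,-1],[0,0,-1],[0,0,-1]],"spin":[0,0,0,0,0,0,0,0,0,0]}'
python3 -m jog '{"jaw":[0,0,0,0,0],"slide":[[0,0,-1],[0,0,-1],[0,0,-1],[0,0,-1],[0,0,-1]],"spin":[0,0,0,0,0]}'; python3 -c "
from h import *
print(env.state()['qpos'].round(1))"
```

```text
time_s: 12.1
ee_pos: [478.9, 81.3, 512.7]
ee_rot: [-180.0, -0.1, -7.0]
force: [0.2, -0.7, 0.2]
gripper_width: 0.4
gripper_force: 0.0
time_s: 12.6
ee_pos: [478.1, 81.2, 662.6]
ee_rot: [-180.0, -0.1, -7.0]
force: [0.3, 0.2, 0.7]
gripper_width: 0.4
gripper_force: 0.0
[  8.3  18.8  22.2  -0.  138.8 105.2]
```

```bash
python3 -m jog '{"jaw":[0,0,0],"slide":[[0,0,-1],[0,0,-1],[0,0,-1]],"spin":[0,0,0]}'; python3 -c "
from h import *
print(env.state()['qpos'].round(1))"
```

```text
time_s: 12.9
ee_pos: [452.0, 76.9, 698.3]
ee_rot: [-179.6, -1.4, -7.0]
force: [-2.4, -0.7, 0.6]
gripper_width: 0.2
gripper_force: 0.0
[8.200e+00 2.020e+01 1.230e+01 1.000e-01 1.460e+02 1.052e+02]
```

```bash
python3 -m jog '{"jaw":[0,0,0,0,0],"slide":[[0,0,-1],[0,0,-1],[0,0,-1],[0,0,-1],[0,0,-1]],"spin":[0,0,0,0,0]}'; python3 -c "
from h import *
print(env.state()['qpos'].round(1))"
python3 -m jog '{"jaw":[0,0],"slide":[[0.5,0,-1],[0.5,0,-1]],"spin":[0,0]}'; python3 -c "
from h import *
print(env.state()['qpos'].round(1))"
```

```text
time_s: 13.4
ee_pos: [393.2, 67.1, 734.1]
ee_rot: [-178.7, -4.3, -7.0]
force: [0.7, -0.9, 0.2]
gripper_width: 0.3
gripper_force: 0.0
[  7.9  15.4  12.3   0.2 147.9 105.1]
time_s: 13.6
ee_pos: [397.0, 59.2, 737.2]
ee_rot: [-178.3, -5.7, -7.0]
force: [0.5, 0.6, -0.4]
gripper_width: 0.8
gripper_force: 0.0
[  6.6  15.   12.3   0.5 146.8 104. ]
```

```bash
python3 -m jog '{"jaw":[0,0,0,0,0],"slide":[[1,0.7,-1],[1,0.7,-1],[1,0.7,-1],[1,0.7,-1],[1,0.7,-1]],"spin":[0,0,0,0,0]}'; python3 -c "
from h import *
print(env.state()['qpos'].round(1))"
python3 -m jog '{"jaw":[0,0,0,0,0],"slide":[[1,0,0],[1,0,0],[1,0,0],[1,0,0],[1,0,0]],"spin":[0,0,0,0,0]}'; python3 -c "
from h import *
from scipy.spatial.transform import Rotation as R
s=env.state();print(s['qpos'].round(1),R.from_euler('xyz',s['ee_rot'],degrees=True).as_matrix().round(3))"
```

```text
time_s: 14.1
ee_pos: [446.3, -63.5, 731.0]
ee_rot: [-177.8, -10.3, -7.2]
force: [-0.0, 0.7, 0.9]
gripper_width: 0.6
gripper_force: 0.0
[-11.8  16.5  12.3   4.7 141.   89.2]
time_s: 14.6
ee_pos: [557.2, -75.1, 686.5]
ee_rot: [-177.8, -12.8, -7.3]
force: [-0.0, 0.1, 0.3]
gripper_width: 0.5
gripper_force: 0.0
[-10.6  22.7  12.3   4.  132.3  89.5] [[ 0.967 -0.119  0.225]
 [-0.124 -0.992  0.011]
 [ 0.222 -0.038 -0.974]]
```

```bash
python3 -m jog '{"jaw":[0,0,0,0,0,0,0,0,0,0],"slide":[[1,0,-1],[1,0,-1],[1,0,-1],[1,0,-1],[1,0,-1],[1,0,-1],[1,0,-1],[1,0,-1],[1,0,-1],[1,0,-1]],"spin":[0,0,0,0,0,0,0,0,0,0]}'; python3 -c "
from h import *
from scipy.spatial.transform import Rotation as R
s=env.state();print(s['qpos'].round(1),R.from_euler('xyz',s['ee_rot'],degrees=True).as_matrix().round(3))"
```

```text
time_s: 15.6
ee_pos: [575.4, -82.9, 743.1]
ee_rot: [-177.3, -26.6, -7.9]
force: [0.1, -0.2, 0.3]
gripper_width: 0.5
gripper_force: 0.0
[-11.9  19.   12.3   5.3 122.2  89.2] [[ 0.886 -0.117  0.45 ]
 [-0.123 -0.992 -0.016]
 [ 0.448 -0.041 -0.893]]
```

```bash
python3 -m jog '{"jaw":[0,0,0,0,0],"slide":[[1,0,-1],[1,0,-1],[1,0,-1],[1,0,-1],[1,0,-1]],"spin":[0,0,0,0,0]}'; python3 -c "
from h import *
from scipy.spatial.transform import Rotation as R
s=env.state();print(s['qpos'].round(1),R.from_euler('xyz',s['ee_rot'],degrees=True).as_matrix().round(3))"
```

```text
time_s: 16.1
ee_pos: [562.6, -84.8, 786.2]
ee_rot: [-177.0, -33.9, -8.3]
force: [0.7, -0.2, 0.0]
gripper_width: 0.2
gripper_force: 0.0
[-13.   16.   12.3   6.3 118.   89. ] [[ 0.822 -0.116  0.558]
 [-0.12  -0.992 -0.029]
 [ 0.557 -0.043 -0.829]]
```

```bash
python3 - <<'E'
from h import *
for n in("top","scene"):
    im=env.grab_frame(n);cv2.imwrite(f"pics/{n}5.png",im[:,:,::-1])
a=cv2.imread("pics/top5.png")[90:330,220:460];b=cv2.imread("pics/scene5.png")[100:330,200:430]
cv2.imwrite("pics/v5.png",np.hstack([cv2.resize(a,(400,400)),cv2.resize(b,(400,400))]))
E
```

```text
(no output)
```

View pics/v5.png

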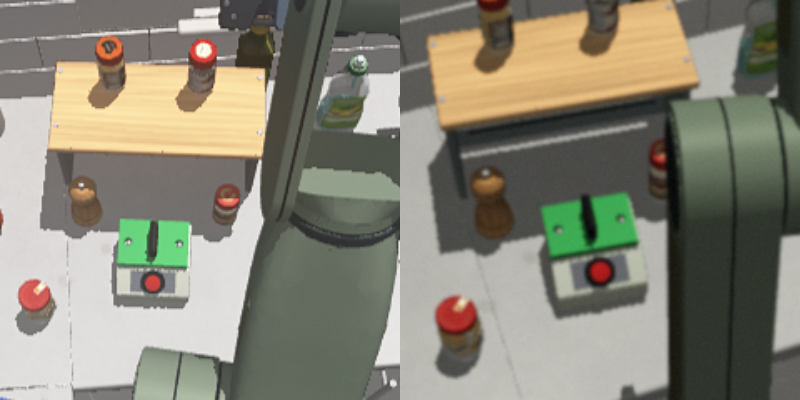

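The lid is flat on the chopper with the pins visible on both sides. The button is at left composite (152,283), the mill at (84,200) and the spice jar at (227,202). The gap between them lies straight ahead.

```bash
python3 - <<'E'
from h import *
np.set_printoptions(precision=1,suppress=True)
mt,ms=env.camera_model("top"),env.camera_model("scene")
t=cv2.imread("pics/top5.png")[:,:,::-1].copy();s=cv2.imread("pics/scene5.png")[:,:,::-1].copy()
bt=blobs(mask(t,"red",(295,245,330,275)),20);bs=blobs(mask(s,"red",(300,240,350,280)),20);print(bt,bs)
B=tri(mt,bt[0][0],ms,bs[0][0]);print("button",B)
g=big(mask(t,"green",(285,215,340,265)));P=plane(mt,g.reshape(-1,2),82)[:,:2].astype(np.float32);lr=cv2.minAreaRect(P);print("lid",lr)
cl=lambda x,y:[220+x/1.6667,90+y/1.6667]; cr=lambda x,y:[200+x/1.739,100+y/1.739]
mill=tri(mt,cl(83,187),ms,cr(487,173));print("mill top",mill)
mb=plane(mt,[cl(87,214)],0)[0];mb2=plane(ms,[cr(494,226)],0)[0];print("mill base",mb,mb2)
sp=plane(mt,[cl(229,190)],106)[0];sb=plane(mt,[cl(225,214)],0)[0];print("spice",sp,sb)
# riser front edge from wood mask
k=mask(t,"wood",(240,120,390,190));cs=np.arange(260,372,4);rows=[np.nonzero(k[:,c])[0].max() for c in cs];f=np.polyfit(cs,rows,1);e=plane(mt,np.c_[[255,375],np.polyval(f,[255,375])+.5],200)
# lower front edge may be hidden; front face lower edge seen from the front
u=e[0]-e[1];print("front edge z200",e,"yaw",np.degrees(np.arctan2(u[1],u[0]))-90)
u=(u/np.linalg.norm(u))[:2];x=np.array([u[1],-u[0]]);q=cv2.approxPolyDP(cv2.convexHull(big(k)),5,True).reshape(-1,2);print("board px",q)
ed=plane(mt,q,208)[:,:2];print(ed)
mid=np.array([688.2,56.7])
for n,p in(("button",B),("lid",np.array(lr[0])),("mill",(mb+mb2)/2),("spice",(sp+sb)/2)): print(n,"riser x,y",(p[:2]-mid)@x-130,(p[:2]-mid)@u)
E
```

```text
[([311.3, 259.3], [307, 255, 9, 9, 62])] [([314.7, 255.8], [309, 250, 12, 12, 111])]
button [512.8  76.6  60. ]
lid ((575.9769287109375, 42.073577880859375), (61.35826873779297, 81.88648986816406), 85.13836669921875)
mill top [148.1  89.6 957.7]
mill base [676.9 190.2   0. ] [ 479.5 -373.     0. ]
spice [659.3 -70.6 106. ] [656.9 -70.4   0. ]
front edge z200 [[ 712.1  219.1  200. ]
 [ 674.1 -114.7  200. ]] yaw -6.496790799833136
board px [[378 131]
 [376 184]
 [249 179]
 [255 126]]
[[ 838.6 -141.1]
 [ 671.1 -116.3]
 [ 713.6  234.8]
 [ 882.7  212.1]]
button riser x,y -306.49069985285007 -0.03811038944769507
lid riser x,y -239.8474525700231 -27.230261060699
mill riser x,y -222.53399601736425 -159.59361595326783
spice riser x,y -145.51611624294802 -129.80155847325864
```

```bash
python3 -m jog '{"jaw":[91,91,91,91,91,91,91,91,91],"slide":[[-0.919,-0.231,0.971],[-0.919,-0.231,0.971],[-0.919,-0.231,0.971],[-0.919,-0.231,0.971],[-0.919,-0.231,0.971],[-0.919,-0.231,0.971],[-0.919,-0.231,0.971],[-0.919,-0.231,0.971],[-0.919,-0.231,0.971]],"spin":[0,0,0,0,0,0,0,0,0]}'; python3 -c "
from h import *
from scipy.spatial.transform import Rotation as R
s=env.state();M=R.from_euler('xyz',s['ee_rot'],degrees=True).as_matrix();print(s['qpos'].round(1),M.round(3),M.T@(np.array([462,83,80])-s['ee_pos'])/30)"
```

```text
time_s: 17.1
ee_pos: [516.5, -4.9, 455.4]
ee_rot: [-176.9, -33.7, -8.4]
force: [0.7, -0.5, 0.1]
gripper_width: 69.6
gripper_force: 0.0
[-1.2 -8.5 93.9 -1.1 60.8 96.5] [[ 0.823 -0.116  0.556]
 [-0.121 -0.992 -0.028]
 [ 0.555 -0.044 -0.831]] [-8.79457928 -2.14105769  9.30159202]
```

```bash
python3 -m jog '{"jaw":[91,91,91,91,91,91,91,91,91,91],"slide":[[-0.88,-0.214,0.93],[-0.88,-0.214,0.93],[-0.88,-0.214,0.93],[-0.88,-0.214,0.93],[-0.88,-0.214,0.93],[-0.88,-0.214,0.93],[-0.88,-0.214,0.93],[-0.88,-0.214,0.93],[-0.88,-0.214,0.93],[-0.88,-0.214,0.93]],"spin":[0,0,0,0,0,0,0,0,0,0]}'; python3 -m jog '{"jaw":[91,91],"slide":[[0,0,0],[0,0,0]],"spin":[0,0]}'; python3 -c "
from h import *
from scipy.spatial.transform import Rotation as R
s=env.state();M=R.from_euler('xyz',s['ee_rot'],degrees=True).as_matrix();print(s['qpos'].round(1),M.round(3),M.T@(np.array([462,83.4,16])-s['ee_pos'])/30)
m=env.camera_model('wrist');im=env.grab_frame('wrist');cv2.imwrite('pics/w6.png',im[:,:,::-1]);np.save('m6.npy',m,allow_pickle=True)
b=blobs(mask(im,'red'),30);print(b);print([plane(m,q[0],66).round(1) for q in b])"
```

```text
time_s: 18.1
ee_pos: [464.2, 70.2, 99.8]
ee_rot: [-176.1, -31.5, -7.3]
force: [-0.0, -0.3, 0.5]
gripper_width: 90.8
gripper_force: 0.0
time_s: 18.3
ee_pos: [467.0, 69.3, 103.0]
ee_rot: [-175.8, -31.8, -8.0]
force: [0.0, 0.4, 0.3]
gripper_width: 91.0
gripper_force: 0.0
[ 11.3   5.5 135.9 -40.5   9.2 146.5] [[ 0.842 -0.101  0.53 ]
 [-0.118 -0.993 -0.   ]
 [ 0.526 -0.062 -0.848]] [-1.72230421 -0.26839282  2.36871242]
[([300.0, 235.3], [277, 211, 46, 49, 1742])]
[array([[510.1,  75. ,  66. ]])]
```

View pics/w6.png

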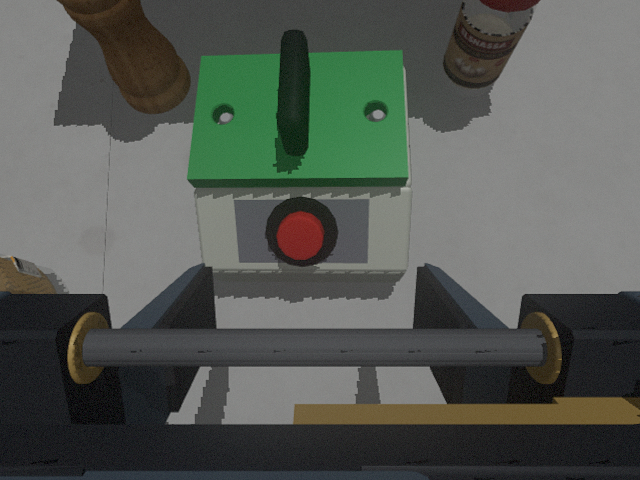

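The wrist view shows the lid on with both pins visible at (224,116) and (376,112). The button is at (300,235), and the mill and jar stand clear on either side. The wrist is near its singularity, so I'll descend gently.

```bash
cat > go.py <<'E'
import sys
from h import *
from scipy.spatial.transform import Rotation as R
s=env.state();M=R.from_euler('xyz',s['ee_rot'],degrees=True).as_matrix()
print(s['time_s'],s['qpos'].round(1),s['ee_pos'].round(1),s['ee_rot'].round(1),s['force'].round(1),'z',M[:,2].round(3))
if len(sys.argv)>3: print('units',(M.T@(np.array(sys.argv[1:4],float)-s['ee_pos'])/30).round(3))
E
python3 -m jog '{"jaw":[91,91,91],"slide":[[-0.2,-0.08,0.36],[-0.2,-0.08,0.36],[-0.2,-0.08,0.36]],"spin":[0,0,0]}'; python3 go.py 475 82 18
```

```text
time_s: 18.65
ee_pos: [472.8, 70.8, 81.1]
ee_rot: [-175.0, -30.4, -7.7]
force: [-0.1, 0.5, -0.4]
gripper_width: 91.0
gripper_force: 0.0
18.65 [  9.9   8.6 136.3 -41.5   6.  146.5] [472.8  70.8  81.1] [-175.   -30.4   -7.7] [-0.1  0.5 -0.4] z [ 0.511  0.019 -0.859]
units [-1.045 -0.22   1.852]
```

```bash
python3 -m jog '{"jaw":[91,91,91,91,91,91,91,91,91,91],"slide":[[0,0,-0.1],[0,0,0],[0,0,0],[0,0,0],[0,0,0],[0,0,0],[0,0,0],[0,0,0],[0,0,0],[0,0,0]],"spin":[-1,-1,-1,-1,-1,-1,-1,-1,-1,-1]}';python3 -m jog '{"jaw":[91,91,91,91,91,91,91,91,91,91],"slide":[[0,0,0],[0,0,0],[0,0,0],[0,0,0],[0,0,0],[0,0,0],[0,0,0],[0,0,0],[0,0,0],[0,0,0]],"spin":[-1,-1,-1,-1,-1,-1,-1,-1,-1,-1]}';python3 -m jog '{"jaw":[91,91,91,91],"slide":[[0,0,0],[0,0,0],[0,0,0],[0,0,0]],"spin":[-1,-1,-0.5,0]}'; python3 go.py 475 82 18
```

```text
time_s: 19.65
ee_pos: [470.9, 70.6, 83.3]
ee_rot: [150.6, -9.1, 76.4]
force: [-0.3, 0.7, -0.6]
gripper_width: 90.8
gripper_force: 0.0
time_s: 20.65
ee_pos: [470.9, 70.5, 83.3]
ee_rot: [164.4, 26.8, 150.3]
force: [0.1, 0.1, -1.0]
gripper_width: 90.8
gripper_force: 0.0
time_s: 21.05
ee_pos: [470.8, 70.5, 83.3]
ee_rot: [175.0, 30.3, 172.3]
force: [-0.2, -0.5, 0.1]
gripper_width: 91.1
gripper_force: 0.0
21.05 [ 10.    8.2 136.3 -38.7   6.5 -36.2] [470.8  70.5  83.3] [175.   30.3 172.3] [-0.2 -0.5  0.1] z [ 0.51   0.018 -0.86 ]
units [1.025 0.229 1.949]
```

```bash
python3 -m jog '{"jaw":[91,91,91,91,91,91],"slide":[[0.17,0.04,0.32],[0.17,0.04,0.32],[0.17,0.04,0.32],[0.17,0.04,0.32],[0.17,0.04,0.32],[0,0,0]],"spin":[0,0,0,0,0,0]}'; python3 go.py 475 82 18
```

```text
time_s: 21.65
ee_pos: [477.3, 77.7, 53.3]
ee_rot: [175.4, 29.3, 172.5]
force: [-0.4, -0.9, 0.3]
gripper_width: 91.0
gripper_force: 0.0
21.65 [ 11.1  12.7 136.9 -76.9   4.7   3.1] [477.3  77.7  53.3] [175.4  29.3 172.5] [-0.4 -0.9  0.3] z [ 0.494  0.015 -0.869]
units [0.657 0.053 0.987]
```

```bash
python3 -m jog '{"jaw":[91,91,91,91,91],"slide":[[0.22,0.03,0.32],[0.22,0.03,0.32],[0.22,0.03,0.32],[0,0,0],[0,0,0]],"spin":[0,0,0,0,0]}'; python3 go.py 475 82 18
```

```text
time_s: 22.15
ee_pos: [478.2, 83.4, 38.5]
ee_rot: [175.7, 27.7, 172.6]
force: [0.2, 0.2, 0.1]
gripper_width: 91.1
gripper_force: 0.0
22.15 [ 11.8  14.8 136.4 -77.    4.8   3.9] [478.2  83.4  38.5] [175.7  27.7 172.6] [0.2 0.2 0.1] z [ 0.47   0.015 -0.883]
units [ 0.408 -0.102  0.552]
```

```bash
python3 -m jog '{"jaw":[91,91,91,91],"slide":[[0.25,-0.03,0.34],[0.25,-0.03,0.34],[0,0,0],[0,0,0]],"spin":[0,0,0,0]}'; python3 go.py 475 82 18
```

```text
time_s: 22.55
ee_pos: [478.0, 84.1, 27.6]
ee_rot: [175.9, 26.5, 172.7]
force: [-0.3, 0.3, -0.5]
gripper_width: 90.8
gripper_force: 0.1
22.55 [ 11.7  16.2 136.2 -77.    4.5   4. ] [478.   84.1  27.6] [175.9  26.5 172.7] [-0.3  0.3 -0.5] z [ 0.451  0.015 -0.892]
units [ 0.222 -0.099  0.239]
```

```bash
python3 -m jog '{"jaw":[91,91,91],"slide":[[0.2,-0.03,0.28],[0,0,0],[0,0,0]],"spin":[0,0,0]}'; python3 go.py 674 58.4 20
```

```text
time_s: 22.85
ee_pos: [478.0, 84.3, 23.3]
ee_rot: [175.9, 26.1, 172.7]
force: [-0.7, -0.5, -0.8]
gripper_width: 91.0
gripper_force: 0.2
22.85 [ 11.6  16.8 136.2 -77.    4.4   3.9] [478.   84.3  23.3] [175.9  26.1 172.7] [-0.7 -0.5 -0.8] z [ 0.444  0.015 -0.896]
units [-5.869 -0.239  2.986]
```

```bash
python3 -m jog '{"jaw":[91,91,91,91,91,91,91,91,91,91],"slide":[[-0.15,-0.006,0.08],[-0.3,-0.012,0.152],[-0.3,-0.012,0.152],[-0.3,-0.012,0.152],[-0.3,-0.012,0.152],[-0.3,-0.012,0.152],[-0.3,-0.012,0.152],[-0.3,-0.012,0.152],[-0.3,-0.012,0.152],[-0.3,-0.012,0.152]],"spin":[0,0,0,0,0,0,0,0,0,0]}'; python3 go.py 674 58.4 20
python3 - <<'E'
from h import *
for n in("top","scene"):
    im=env.grab_frame(n);cv2.imwrite(f"pics/{n}7.png",im[:,:,::-1])
a=cv2.imread("pics/top7.png")[90:330,220:460];b=cv2.imread("pics/scene7.png")[100:330,200:430]
cv2.imwrite("pics/v7.png",np.hstack([cv2.resize(a,(400,400)),cv2.resize(b,(400,400))]))
E
```

```text
time_s: 23.85
ee_pos: [572.3, 71.5, 21.6]
ee_rot: [176.0, 26.0, 172.7]
force: [-5.4, 0.9, 4.2]
gripper_width: 91.2
gripper_force: 2.4
23.85 [  7.4  22.4 125.  -21.1   6.9 -55.8] [572.3  71.5  21.6] [176.   26.  172.7] [-5.4  0.9  4.2] z [ 0.442  0.014 -0.897]
units [-3.049 -0.112  1.543]
```

View pics/v7.png

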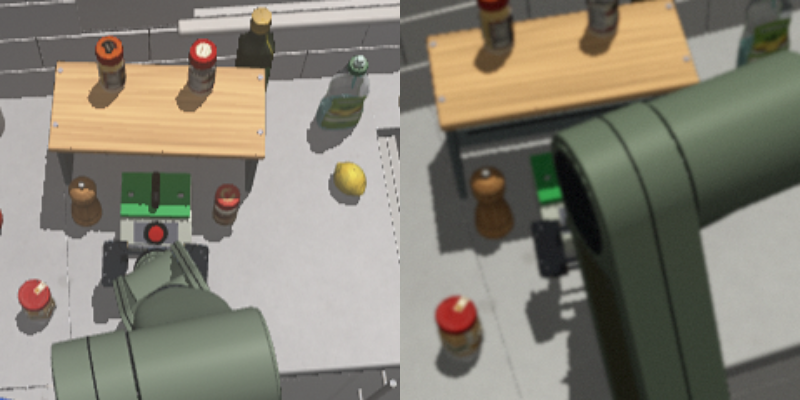

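The top view shows the chopper entering the mouth with the lid on. The fingers are square against its front at left composite (115,262) and (203,262), and the mill and spice jar are untouched.

```bash
python3 go.py 674.6 63.4 20; python3 go.py 666 64.4 21
```

```text
23.95 [  7.4  22.4 124.9 -21.2   6.8 -55.7] [574.2  71.7  22.2] [175.9  26.2 172.6] [-0.8  0.2 -0.4] z [ 0.445  0.015 -0.895]
units [-2.977  0.042  1.552]
23.95 [  7.4  22.4 124.9 -21.2   6.8 -55.7] [574.2  71.7  22.2] [175.9  26.2 172.6] [-0.8  0.2 -0.4] z [ 0.445  0.015 -0.895]
units [-2.733  0.05   1.395]
```

```bash
python3 -m jog '{"jaw":[91,91,91,91,91,91,91,91,91,91],"slide":[[-0.2,0.025,0.1],[-0.28,0.025,0.143],[-0.28,0,0.143],[-0.28,0,0.143],[-0.28,0,0.143],[-0.28,0,0.143],[-0.28,0,0.143],[-0.28,0,0.143],[-0.25,0,0.13],[-0.2,0,0.1]],"spin":[0,0,0,0,0,0,0,0,0,0]}'; python3 go.py 674.6 63.4 20
```

```text
time_s: 24.95
ee_pos: [661.7, 64.9, 20.7]
ee_rot: [175.9, 26.1, 172.7]
force: [-4.9, 0.7, 4.5]
gripper_width: 91.1
gripper_force: 2.5
24.95 [  5.4  27.8 113.7  -7.4  12.2 -71.4] [661.7  64.9  20.7] [175.9  26.1 172.7] [-4.9  0.7  4.5] z [ 0.444  0.015 -0.896]
units [-0.379 -0.009  0.213]
```

```bash
for i in 1; do python3 -m jog '{"jaw":[91,91,91,91],"slide":[[-0.09,0,0.045],[-0.09,0,0.045],[-0.09,0,0.045],[0,0,0]],"spin":[0,0,0,0]}'; done; python3 -m jog '{"jaw":[91,91,91],"slide":[[-0.09,0,0.045],[-0.05,0,0.025],[0,0,0]],"spin":[0,0,0]}'
```

```text
time_s: 25.35
ee_pos: [670.2, 64.0, 20.6]
ee_rot: [175.9, 26.1, 172.7]
force: [-3.1, 0.3, 2.5]
gripper_width: 91.3
gripper_force: 1.1
time_s: 25.65
ee_pos: [673.3, 63.7, 20.3]
ee_rot: [176.0, 26.0, 172.7]
force: [-7.9, 1.0, 6.8]
gripper_width: 90.7
gripper_force: 4.1
```

```bash
python3 -m jog '{"jaw":[91,91,91],"slide":[[-0.06,0,0.03],[-0.04,0,0.02],[0,0,0]],"spin":[0,0,0]}';python3 -m jog '{"jaw":[91,91,91],"slide":[[-0.05,0,0.025],[0,0,0],[0,0,0]],"spin":[0,0,0]}'
```

```text
time_s: 25.95
ee_pos: [673.7, 63.6, 19.9]
ee_rot: [176.0, 25.7, 172.8]
force: [-18.4, 4.0, 13.8]
gripper_width: 91.1
gripper_force: 9.2
time_s: 26.25
ee_pos: [673.9, 63.5, 19.5]
ee_rot: [176.0, 25.5, 172.8]
force: [-23.3, 4.1, 19.7]
gripper_width: 90.4
gripper_force: 11.7
```

```bash
python3 -m jog '{"jaw":[91,91,91,91,91],"slide":[[0.2,0,-0.1],[0.6,0,-0.3],[0.9,0,-0.45],[0.6,0,-0.3],[0,0,0]],"spin":[0,0,0,0,0]}'; python3 -m jog '{"jaw":[0,0,0,0,0,0,0],"slide":[[0,0,0],[-0.4,0,-0.8],[-0.4,0,-0.8],[-0.4,0,-0.8],[0,0,0],[0,0,0],[0,0,0]],"spin":[0,0,0,0,0,0,0]}'; python3 go.py
python3 - <<'E'
from h import *
np.set_printoptions(precision=1,suppress=True)
for n in("top","scene"):
    im=env.grab_frame(n);cv2.imwrite(f"pics/{n}8.png",im[:,:,::-1]);m=env.camera_model(n);print(n,"cam",ray(m,[0,0])[0])
    for q in blobs(mask(im,"red"),15):print(q,plane(m,q[0],66))
    print("expect",proj(m,[[702,55,66]]), "green",blobs(mask(im,"green"),15))
E
```

```text
time_s: 26.75
ee_pos: [600.5, 70.6, 20.5]
ee_rot: [176.0, 26.0, 172.8]
force: [0.2, 0.5, 0.3]
gripper_width: 90.6
gripper_force: 0.0
time_s: 27.45
ee_pos: [602.8, 65.2, 100.3]
ee_rot: [175.9, 26.0, 172.7]
force: [0.1, 0.7, 0.3]
gripper_width: 38.2
gripper_force: 0.0
27.45 [  6.1  17.  116.5  -5.4  20.4 -72.9] [602.8  65.2 100.3] [175.9  26.  172.7] [0.1 0.7 0.3] z [ 0.443  0.015 -0.896]
top cam [  65.2   88.5 1468.1]
([341.5, 121.1], [334, 114, 16, 14, 97]) [[971.5 -53.6  66. ]]
([313.3, 199.1], [310, 196, 8, 8, 47]) [[703.4  57.4  66. ]]
([207.8, 211.9], [205, 210, 6, 5, 17]) [[685.6 379.3  66. ]]
([213.0, 220.1], [204, 211, 17, 17, 125]) [[657.5 363.8  66. ]]
([202.2, 215.2], [199, 212, 7, 6, 22]) [[676.1 396.2  66. ]]
([201.3, 221.7], [199, 220, 6, 6, 20]) [[655. 399.  66.]]
([236.2, 355.4], [232, 351, 9, 10, 69]) [[250.3 303.3  66. ]]
expect [[314.1 199.4]] green []
scene cam [-240.8  284.4 1337.6]
([315.1, 86.5], [307, 79, 18, 12, 78]) [[1060.5 -103.5   66. ]]
([181.7, 246.7], [167, 233, 27, 24, 310]) [[639.4 376.1  66. ]]
([171.0, 238.7], [168, 236, 7, 6, 29]) [[671.1 396.5  66. ]]
([231.4, 281.8], [221, 271, 23, 20, 303]) [[504.6 284.3  66. ]]
([251.5, 384.4], [246, 378, 12, 13, 127]) [[248.3 303.1  66. ]]
expect [[299.7 193. ]] green [([305.7, 167.1], [298, 161, 18, 14, 127]), ([280.4, 174.8], [270, 166, 22, 20, 257])]
```

```bash
python3 go.py 689.7 57.5 79
```

```text
27.55 [  6.1  17.  116.5  -5.4  20.4 -72.9] [602.4  65.3  99.9] [176.   26.  172.7] [-0.8  0.5 -0. ] z [ 0.442  0.015 -0.897]
units [-2.32  -0.023  1.909]
```

```bash
python3 -m jog '{"jaw":[0,0,0,0,0,0,0,0],"slide":[[-0.4,-0.004,0.32],[-0.5,-0.005,0.42],[-0.5,-0.005,0.42],[-0.5,-0.005,0.42],[-0.3,-0.004,0.23],[-0.12,0,0.1],[0,0,0],[0,0,0]],"spin":[0,0,0,0,0,0,0,0]}'; python3 go.py 696.3 57.7 65
python3 - <<'E'
from h import *
im=env.grab_frame("top");cv2.imwrite("pics/top9.png",im[:,:,::-1]);m=env.camera_model("top");print([(q,plane(m,q[0],66).round(1)) for q in blobs(mask(im,"red",(290,180,340,220)),4)])
E
```

```text
time_s: 28.35
ee_pos: [689.6, 57.6, 80.4]
ee_rot: [175.9, 26.0, 172.7]
force: [0.8, 0.2, -0.2]
gripper_width: 0.7
gripper_force: 0.0
28.35 [  4.3  24.8 106.9  -2.9  22.  -76.9] [689.6  57.6  80.4] [175.9  26.  172.7] [ 0.8  0.2 -0.2] z [ 0.443  0.015 -0.896]
units [ 0.028 -0.007  0.559]
[]
```

```bash
python3 -m jog '{"jaw":[0,0,0,0,0],"slide":[[0,0,0.2],[0,0,0.2],[0,0,0.1],[0,0,0.05],[0,0,0]],"spin":[0,0,0,0,0]}'; python3 -m jog '{"jaw":[0,0,0],"slide":[[0,0,0.07],[0,0,0],[0,0,0]],"spin":[0,0,0]}'
```

```text
time_s: 28.9
ee_pos: [697.3, 57.8, 65.7]
ee_rot: [175.9, 26.1, 172.7]
force: [-2.0, -0.3, 3.2]
gripper_width: 0.6
gripper_force: 1.5
time_s: 29.2
ee_pos: [698.3, 57.8, 64.2]
ee_rot: [175.9, 26.1, 172.7]
force: [-2.9, -0.5, 3.7]
gripper_width: 0.8
gripper_force: 2.4
```

```bash
python3 -m jog '{"jaw":[0,0,0,0],"slide":[[0,0,0.1],[0,0,0.1],[0,0,0],[0,0,0]],"spin":[0,0,0,0]}'; python3 -m jog '{"jaw":[0,0,0],"slide":[[0,0,0.08],[0,0,0],[0,0,0]],"spin":[0,0,0]}'
```

```text
time_s: 29.6
ee_pos: [701.0, 57.7, 60.7]
ee_rot: [175.9, 26.2, 172.7]
force: [-12.5, -1.5, 15.3]
gripper_width: 0.6
gripper_force: 9.7
time_s: 29.9
ee_pos: [701.5, 58.0, 60.4]
ee_rot: [175.9, 26.2, 172.7]
force: [-21.3, -1.7, 28.1]
gripper_width: 0.5
gripper_force: 17.1
```

```bash
python3 -m jog '{"jaw":[0,0,0,0],"slide":[[0,0,0],[0,0,0],[0,0,0],[0,0,0]],"spin":[0,0,0,0]}'; python3 -m jog '{"jaw":[0,0,0,0,0,0,0,0],"slide":[[0,0,-0.2],[0,0,-0.3],[0,0,-0.5],[0.6,0,-0.7],[0.8,0,-0.7],[0.8,0,-0.6],[0.8,0,-0.6],[0.6,0,-0.4]],"spin":[0,0,0,0,0,0,0,0]}'; python3 -m jog '{"jaw":[0,0,0,0,0,0,0,0],"slide":[[0.8,0,-0.8],[0.8,0,-0.8],[0.8,0,-0.8],[0.8,0,-0.8],[0,0,0],[0,0,0],[0,0,0],[0,0,0]],"spin":[0,0,0,0,0,0,0,0]}'
python3 - <<'E'
from h import *
np.set_printoptions(precision=1,suppress=True)
for n in("top","scene"):
    im=env.grab_frame(n);m=env.camera_model(n);cv2.imwrite(f"pics/{n}10.png",im[:,:,::-1])
    print(n,[(q,plane(m,q[0],66)) for q in blobs(mask(im,"red",(270,170,340,225)),8)],"green",blobs(mask(im,"green",(260,140,345,225)),15))
    for z,w in((106,"spice"),(86,"spread")):pass
a,b=[cv2.imread(f"pics/top{i}.png").astype(int) for i in(5,10)]
for nm,(x0,y0,x1,y1) in dict(spread=(228,255,252,285),spice=(345,198,368,225)).items(): print(nm,"mean diff",np.abs(a-b)[y0:y1,x0:x1].mean())
a,b=[cv2.imread(f"pics/scene{i}.png").astype(int) for i in(5,10)]; print("mill scene diff",np.abs(a-b)[195:238,240:268].mean())
E
```

```text
time_s: 30.3
ee_pos: [701.5, 58.0, 60.4]
ee_rot: [175.9, 26.2, 172.7]
force: [-22.3, -1.5, 27.8]
gripper_width: 0.3
gripper_force: 17.1
time_s: 31.1
ee_pos: [551.2, 68.5, 117.1]
ee_rot: [175.9, 26.1, 172.7]
force: [-0.3, -0.4, 0.4]
gripper_width: 0.1
gripper_force: 0.0
time_s: 31.9
ee_pos: [425.5, 78.0, 160.0]
ee_rot: [175.9, 26.1, 172.7]
force: [-0.6, 0.6, 0.3]
gripper_width: 0.4
gripper_force: 0.0
top [] green []
scene [(([297.2, 194.0], [295, 192, 6, 5, 13]), array([[700.9,  62. ,  66. ]]))] green []
spread mean diff 22.522222222222222
spice mean diff 12.967793880837359
mill scene diff 5.384274640088593
```

```bash
python3 -m jog '{"jaw":[0,0,0,0,0,0,0,0,0,0],"slide":[[0,-1,-0.3],[0,-1,-0.3],[0,-1,-0.3],[0,-1,-0.3],[0,-1,-0.3],[0,-1,-0.3],[0,-1,-0.3],[0,-1,-0.3],[0,-1,-0.3],[0,0,0]],"spin":[0,0,0,0,0,0,0,0,0,0]}'
python3 - <<'E'
from h import *
np.set_printoptions(precision=1,suppress=True)
p={}
for n in("top","scene"):
    im=env.grab_frame(n);m=env.camera_model(n);cv2.imwrite(f"pics/{n}11.png",im[:,:,::-1])
    q=blobs(mask(im,"red",(270,170,340,225)),8);print(n,[(r,plane(m,r[0],66)) for r in q],"green",blobs(mask(im,"green",(260,130,345,225)),15));p[n]=(m,q)
a,b=[cv2.imread(f"pics/top{i}.png").astype(int) for i in(0,11)]
for nm,(x0,y0,x1,y1) in dict(spread=(228,255,252,285),spice=(345,198,368,225),mill=(260,195,280,222)).items(): print(nm,"mean diff",np.abs(a-b)[y0:y1,x0:x1].mean())
# front bottom/plinth edge of white chopper in top view: per column last bright row
g=b.mean(2)
for c in(290,300,313,325,335): print(c,g[190:225,c].astype(int).tolist())
E
```

```text
time_s: 33.0
ee_pos: [363.1, -195.9, 216.4]
ee_rot: [176.1, 26.2, 172.4]
force: [-0.4, -0.5, -0.3]
gripper_width: 0.5
gripper_force: 0.0
top [] green []
scene [] green []
spread mean diff 1.1967592592592593
spice mean diff 1.123456790123457
mill mean diff 1.0135802469135802
290 [96, 96, 97, 98, 97, 97, 96, 98, 98, 97, 98, 96, 97, 96, 96, 97, 97, 97, 97, 97, 96, 97, 98, 98, 98, 98, 98, 99, 98, 98, 98, 99, 99, 98, 98]
300 [104, 115, 104, 96, 96, 96, 97, 98, 98, 95, 97, 97, 95, 97, 95, 108, 110, 98, 91, 94, 95, 95, 100, 98, 99, 98, 98, 99, 98, 97, 98, 99, 98, 99, 97]
313 [105, 95, 56, 47, 49, 63, 71, 68, 68, 68, 66, 68, 67, 63, 51, 50, 100, 107, 94, 94, 94, 95, 97, 97, 97, 98, 97, 97, 96, 95, 98, 97, 96, 98, 98]
325 [94, 116, 104, 84, 74, 76, 76, 76, 77, 76, 76, 78, 75, 76, 74, 94, 111, 106, 96, 95, 92, 94, 96, 98, 97, 97, 96, 96, 98, 98, 98, 97, 98, 98, 98]
335 [96, 95, 97, 96, 96, 98, 96, 96, 95, 96, 96, 95, 95, 96, 97, 96, 97, 95, 96, 96, 98, 97, 97, 96, 97, 97, 98, 97, 98, 98, 97, 98, 98, 98, 97]
```

```bash
python3 - <<'E'
from h import *
np.set_printoptions(precision=1,suppress=True)
mt,ms=env.camera_model("top"),env.camera_model("scene")
def red(im,roi):
    h=cv2.cvtColor(im,cv2.COLOR_BGR2HSV);k=cv2.inRange(h,(0,130,40),(8,255,255))|cv2.inRange(h,(172,130,40),(180,255,255));z=np.zeros_like(k);x0,y0,x1,y1=roi;z[y0:y1,x0:x1]=k[y0:y1,x0:x1];return blobs(z,15)
t8,t,s=[cv2.imread(f"pics/{n}.png") for n in("top8","top11","scene11")]
print(red(t8,(290,180,340,220)));a=red(t,(290,180,340,220));b=red(s,(270,170,330,220));print(a,b)
if a and b: print(tri(mt,a[0][0],ms,b[0][0]),plane(mt,a[0][0],66))
g=t.mean(2)
# deck/plinth edges: brightest gradient row near 203-210 per column (front top edge of plinth, z=39)
for r in(196,200,204): print(r,g[r,280:345].astype(int).tolist())
h=cv2.cvtColor(s,cv2.COLOR_BGR2HSV);k=cv2.inRange(h,(50,100,25),(80,255,255));print("scene green",blobs(k[130:230,250:350],30))
cs=[c for c in range(298,330) if not 304<=c<=322];rows=[198+np.argmax(g[198:212,c]) for c in cs];f=np.polyfit(cs,rows,1);e=plane(mt,np.c_[[297,330],np.polyval(f,[297,330])],37);d=e[0]-e[1];print(rows,e,"front yaw",np.degrees(np.arctan2(d[1],d[0]))-90)
E
```

```text
[([313.1, 199.0], [309, 195, 9, 9, 67])]
[([312.9, 198.9], [309, 195, 9, 9, 64])] [([298.8, 193.3], [293, 188, 12, 12, 101])]
[705.4  57.6  61.9] [[704.1  58.6  66. ]]
196 [96, 97, 98, 97, 97, 95, 96, 96, 97, 97, 96, 98, 93, 115, 113, 114, 113, 114, 114, 114, 97, 78, 77, 79, 78, 79, 73, 49, 46, 47, 61, 70, 68, 71, 71, 68, 61, 49, 46, 52, 70, 79, 78, 79, 77, 76, 94, 115, 114, 114, 114, 113, 114, 114, 100, 96, 97, 98, 95, 98, 97, 97, 97, 97, 98]
200 [97, 96, 97, 97, 95, 97, 96, 96, 97, 95, 98, 97, 95, 115, 113, 112, 113, 112, 113, 115, 97, 79, 78, 78, 78, 80, 65, 45, 45, 65, 68, 68, 68, 66, 68, 69, 68, 62, 47, 47, 63, 79, 81, 78, 77, 76, 94, 114, 114, 114, 112, 114, 114, 115, 89, 96, 95, 95, 96, 96, 97, 97, 96, 97, 97]
204 [97, 97, 97, 97, 97, 96, 98, 97, 98, 96, 96, 96, 94, 114, 113, 113, 113, 112, 113, 114, 95, 81, 82, 81, 80, 81, 81, 81, 71, 58, 46, 45, 48, 51, 49, 44, 43, 49, 69, 77, 77, 78, 77, 76, 76, 74, 102, 113, 113, 112, 112, 113, 114, 113, 89, 97, 97, 96, 96, 96, 94, 96, 97, 97, 97]
scene green [([43.5, 43.9], [19, 31, 50, 26, 798])]
[np.int64(205), np.int64(200), np.int64(206), np.int64(206), np.int64(206), np.int64(206), np.int64(206), np.int64(206), np.int64(206), np.int64(206), np.int64(198), np.int64(198), np.int64(198)] [[699.1 108.8  37. ]
 [702.8   5.6  37. ]] front yaw 2.0580292822982074
```

```bash
python3 -c "
from workcell import env
print(env.job_done())"
```

```text
the job is handed in; nothing more can be done
None
```

I handed the job in at about 33 s of the 72 s allowed: the lid is on both pins, the chopper is against the stop bar, and the red button was held fully in for about 0.6 s and came back out; the last images show all three bystanders where they were, but the hand-in returned no verdict.

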